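# Put three mixed-up shop packs back in their own display trays

### The arm

A 6-joint arm with a two-finger parallel gripper is mounted at the origin on the work surface. World frame = base frame: x ahead of the robot, y to its left, z up, the work surface at z = 0. Lengths are in m, angles in degrees, forces in N, time in s.
With the tool pointing down it reaches from about 0.35 to 0.875 m from the base axis. Payload 4.2 kg.
Tool frame: the origin (TCP) lies on the centre line of the jaws, within the pads' length; the fingertips stand 25 mm ahead of it and the grasp point (between the pads) lies 6 mm ahead of it; z points along the fingers, y is the line along which they close (so a half turn about z gives the same grasp; the last joint's range is limited). The gripper opens to 87 mm and grips with 3 to 60 N. Pads are 19 mm wide; open, the fingers measure 117 mm over their backs; the gripper's body (75 mm by 190 mm) begins 51 mm behind the grasp point.
Start: joints at [-54.167, 22.042, 0.453, 0, -68.411, -14.817], TCP at [0.224, -0.583, 0.248] pointing down, gripper open.
Joint ranges: [-179.83, 179.83], [-69.29, 118.12], [-61.27, 80.66], [-181.25, 117.63], [-171.15, -9.14], [-177.46, 177.46]. Speed limits (degrees/s): [159.86, 159.86, 180, 180, 180, 180].

### API

Orientations are given as a 3x3 rotation matrix whose columns are the frame's x, y, z axes.
In Python, from station import r gives the robot as it stands.
- The arm moves only by the tool move_arm, never from a script. Its argument "series" is a list of rows, each an object with "grip": the opening, from 0 (shut) to 1 (fully open); "xyz": the shift along the tool's x, y, z in mm, a list of three; "angular": the turn, a rotation vector about the tool's x, y, z in rad, a list of three. A call has 1 to 10 rows; each row is the pose to reach, as a shift and turn from the pose commanded when the call began, along the tool's axes at that moment; what a row does not reach only later rows make up. A row lasts 1/10 s, in which the tool goes at most 50 mm and 8.59 degrees, less where a joint would pass 70% of its speed; a pose out of reach is approached as far as the arm can. A call with a gripper value outside its range is refused whole. The fingers move at their own pace and stop on an object; the grip force is fixed at half the most. Time passes only in rows, so rows that repeat a pose let the fingers close. It gives the time, the measured TCP pose, the force, the opening and the grip force at its end, in the units of the state.
- r.sense(): the state, without advancing time (a new reading comes with each control period).
- r.capture(name): name is "side" or "top"; returns a dict with "img" (400x640x3 uint8, red, green, blue), "camera_matrix" (3x3 intrinsics, pixels), "rvec" (rotation vector, rad) and "tvec" (3), from world to camera coordinates, as OpenCV has them. Camera axes: x right, y down, z forward; pixel columns grow to the right and rows downward; lengths in m; the calibration is good to about 2 mm. A picture is of the moment at which its call begins. There is no depth.
- r.finish_job(): hands the job in; it is judged then, once.
The state is a dict: "time_s": time; "joints": joint angles; "joint_velocities": joint speeds; "effort": joint torques, N m; "tcp_pos": TCP position; "ee_rot": TCP orientation; "wrist_force": force on the tool from outside, world axes, zero at the start; "moment": the same for the moment, N m; "gripper_width": opening from 0.0 (shut) to 1.0 (fully open); "gripper_force": force on a finger pad.
Only numpy, scipy, OpenCV 4.12 (cv2) and the standard library are available. Lean on these libraries where they do the work, as an engineer would, in place of code of your own. Each camera call takes 0.05 s, during which the arm holds its last target. There are 200 camera calls.

### The job

Three products on the shop counter stand in each other's display trays. Using the black rubber mat as the parking spot for one pack on the way, get every pack into the tray of its own shape: the round tub in the round tray, the square pack in the square tray (squared up with its sides) and the long carton in the long tray (lying lengthwise along it). Set each down upright, gently and in the middle of its tray, leave the mat empty, and do not disturb the tape roll, stapler and calculator.

Things in the scene. Friction and masses are not known exactly. Their poses are not given: they have to be found in the camera images.
- tub: Round grey plastic tub with a white lid and a paper band, standing upright: 54 mm diameter all the way up, 80 mm high. Starts in a wrong tray, anywhere within about 10 mm of its middle. Origin: centre of the underside; z up its axis.
- tall_pack: Upright square cardboard pack, plain with a paper strip and a green label, 52 x 52 mm and 100 mm high. Starts in a wrong tray, at any yaw. Origin: centre of the underside; x and y square to its sides, z up.
- long_carton: Low oblong cardboard carton, 100 mm long (its x), 38 mm wide (its y), 50 mm high. Starts in a wrong tray, at any yaw. Origin: centre of the underside; z up.
- round_tray: Shallow round white plastic display tray fixed to the counter, 136 mm outside diameter, floor 4 mm thick, rim 8 mm high over the counter and 4 mm thick. Holds one pack. Origin: centre of the underside, on the counter.
- square_tray: Shallow square white plastic display tray fixed to the counter, 124 x 124 mm outside, floor 4 mm thick, rim 8 mm high and 4 mm thick. Holds one pack. Origin: centre of the underside; x and y along its sides.
- long_tray: Shallow oblong white plastic display tray fixed to the counter, 160 mm long (its x) and 85 mm wide (its y) outside, floor 4 mm thick, rim 8 mm high and 4 mm thick. Holds one pack. Origin: centre of the underside.
- parking_mat: Flat square black rubber mat fixed to the counter, 120 x 120 mm, 4 mm thick, empty at the start: the parking spot. Origin: centre of the underside.
- tape_roll: Bystander: loose roll of brown packing tape lying flat, 100 mm across with a 76 mm hole, 48 mm high. Origin: centre of the underside. Not to be moved.
- stapler: Bystander: loose black desk stapler, 140 mm long (its y), 36 mm wide, 47 mm high. Origin: centre of the underside. Not to be moved.
- calculator: Bystander: loose black desk calculator, 100 mm (its x) by 150 mm (its y), 21 mm high. Origin: centre of the underside. Not to be moved.
There are look-alikes about, which are no part of the job. Leave any orange, purple or yellow look-alike of the tub alone.

How it is judged (in metres and radians):
On the way:
1. one of the packs stands parked, released, on the rubber mat (((horizontal distance between tub and parking_mat below 0.04 m and z of tub in the frame of parking_mat below 0.008 m and angle between tub's own z axis and vertical below 0.1 rad and contact force between tub and the fingers below 0.1 N and linear speed of tub below 0.02 m/s) or (horizontal distance between tall_pack and parking_mat below 0.04 m and z of tall_pack in the frame of parking_mat below 0.008 m and angle between tall_pack's own z axis and vertical below 0.1 rad and contact force between tall_pack and the fingers below 0.1 N and linear speed of tall_pack below 0.02 m/s) or (horizontal distance between long_carton and parking_mat below 0.04 m and z of long_carton in the frame of parking_mat below 0.008 m and angle between long_carton's own z axis and vertical below 0.1 rad and contact force between long_carton and the fingers below 0.1 N and linear speed of long_carton below 0.02 m/s))), for 0.2 s.
At the end, for the whole second after the job is handed in: Tub in round tray, square pack in square tray, carton in long tray: each within 15 mm of the tray's middle, on its floor, upright within 0.1 rad, released, at rest; pack squared with its tray and carton along its tray within 0.25 rad (horizontal distance between tub and round_tray below 0.015 m and z of tub in the frame of round_tray below 0.008 m and angle between each of tub, tall_pack, long_carton's own z axis and vertical below 0.1 rad and contact force between each of tub, tall_pack, long_carton and the fingers below 0.1 N and linear speed of each of tub, tall_pack, long_carton below 0.02 m/s and horizontal distance between tall_pack and square_tray below 0.015 m and z of tall_pack in the frame of square_tray below 0.008 m and horizontal distance between long_carton and long_tray below 0.015 m and z of long_carton in the frame of long_tray below 0.008 m and (angle between the x axis of tall_pack and the x axis of square_tray, either way round below 0.25 rad or angle between the x axis of tall_pack and the y axis of square_tray, either way round below 0.25 rad) and angle between the x axis of long_carton and the x axis of long_tray, either way round below 0.25 rad); the robot touches nothing.
It fails at once if a bystander (tape roll, stapler, calculator) is moved by more than 20 mm (distance of any of tape_roll, stapler, calculator from where it was at the start of the episode above 0.02 m).
It fails at once if a pack is dropped, thrown or knocked: it moves faster than 0.6 m/s while its underside is within 30 mm of the counter ((height (world z) of tub below 0.03 m and linear speed of tub above 0.6 m/s) or (height (world z) of tall_pack below 0.03 m and linear speed of tall_pack above 0.6 m/s) or (height (world z) of long_carton below 0.03 m and linear speed of long_carton above 0.6 m/s)).
It also fails if it takes over 102 s, if anything falls off the work surface, if the arm or the gripper's body presses on something with over 40 N, if the wrist force passes 120 N, or if a joint passes its speed limit or range.

## Working session

There is one attempt and no reset: what is moved stays moved. The work goes in short steps, Python scripts to look and compute and a tool call to move; the robot and the scene stay as the last step left them, time stands still between calls to the robot, and variables do not carry over. Pictures are saved under pics/ and viewed, at most 14 in all, crops included, and the job is handed in when it is done.

Besides the shell and the picture viewer there is one more tool, called by a JSON object that holds its "api" and its "payload", one argument or row to a line. move_arm: Moves the arm, as the interface text tells. Its arguments: {"type":"object","properties":{"series":{"type":"array"}},"required":["series"]}

```bash
mkdir -p pics; cat > h.py <<'E'
import numpy as np, cv2
from station import r
def cap(n,f):
    c=r.capture(n); cv2.imwrite('pics/'+f,c['img'][:,:,::-1]); np.savez('pics/'+f[:-4]+'.npz',**c); return c
def ray(c,uv,z):
    R,_=cv2.Rodrigues(np.array(c['rvec'],float)); t=np.array(c['tvec'],float).ravel(); K=np.array(c['camera_matrix'])
    uv=np.atleast_2d(uv).astype(float); d=np.c_[uv,np.ones(len(uv))]@np.linalg.inv(K).T@R; o=-R.T@t
    return (o+d*((z-o[2])/d[:,2])[:,None])[:,:2]
def proj(c,p):
    return cv2.projectPoints(np.atleast_2d(p).astype(float),np.array(c['rvec'],float),np.array(c['tvec'],float),np.array(c['camera_matrix']),None)[0][:,0]
E
python3 - <<'E'
from h import *
for n in('top','side'):
    c=cap(n,n+'0.png'); R,_=cv2.Rodrigues(np.array(c['rvec'],float)); print(n,-R.T@np.array(c['tvec']).ravel(),c['camera_matrix'])
s=r.sense(); print(s['time_s'],s['tcp_pos'],s['ee_rot'],s['gripper_width'])
E
```

```text
top [ 0.49358701 -0.00357722  1.06120628] [[374.52242966   0.         322.18985534]
 [  0.         374.52242966 204.75121294]
 [  0.           0.           1.        ]]
side [0.20727494 0.78202367 0.77082539] [[473.82952421   0.         314.52057693]
 [  0.         473.82952421 205.31893325]
 [  0.           0.           1.        ]]
0.1 [ 0.22400093 -0.58295948  0.24658297] [[-9.33531233e-01 -3.58495284e-01 -7.54608278e-04]
 [-3.58496072e-01  9.33529543e-01  1.77743427e-03]
 [ 6.72473196e-05  1.92981450e-03 -9.99998136e-01]] 0.9992514821494415
```

View pics/top0.png

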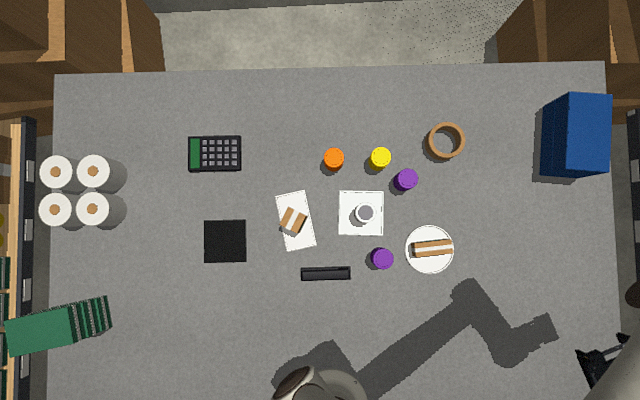

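View pics/side0.png

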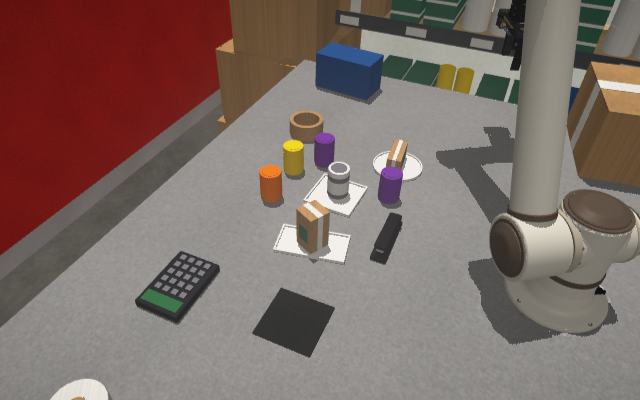

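```bash
python3 - <<'E'
from h import *
c=dict(np.load('pics/top0.npz')); im=c['img']
cv2.imwrite('pics/crop0.png',cv2.resize(im[125:285,265:465],None,fx=4,fy=3.75,interpolation=cv2.INTER_CUBIC)[:,:,::-1])
hsv=cv2.cvtColor(im,cv2.COLOR_RGB2HSV)
white=((hsv[...,2]>165)&(hsv[...,1]<60)).astype(np.uint8)
brown=((hsv[...,1]>70)&(hsv[...,2]>90)).astype(np.uint8)
for nm,(u0,u1,v0,v1) in dict(long=(265,325,180,262),square=(333,390,184,242),round=(400,462,220,280)).items():
    m=np.zeros_like(white); m[v0:v1,u0:u1]=(white|brown)[v0:v1,u0:u1]
    k,l,st,_=cv2.connectedComponentsWithStats(m); i=1+np.argmax(st[1:,4]); p=np.argwhere(l==i)[:,::-1]
    w=ray(c,cv2.convexHull(p.astype(np.float32))[:,0],0.008).astype(np.float32)
    print(nm,cv2.minAreaRect(w),cv2.minEnclosingCircle(w))
dark=(hsv[...,2]<50).astype(np.uint8)
for nm,(u0,u1,v0,v1),z in [('mat',(195,255,212,270),.004),('stapler',(292,360,258,288),.047),]:
    p=np.argwhere(dark[v0:v1,u0:u1])[:,::-1]+[u0,v0]
    print(nm,cv2.minAreaRect(ray(c,p,z).astype(np.float32)))
for nm,(u0,u1,v0,v1) in dict(pur1=(368,397,244,274),pur2=(390,420,165,195)).items():
    m=(hsv[...,0]>130)&(hsv[...,0]<160)&(hsv[...,1]>80); p=np.argwhere(m[v0:v1,u0:u1])[:,::-1]+[u0,v0]
    print(nm,cv2.minEnclosingCircle(ray(c,p,.08).astype(np.float32)))
for nm,(u0,u1,v0,v1),z in [('pack',(270,320,195,245),.104),('carton',(405,460,225,270),.054)]:
    p=np.argwhere(brown[v0:v1,u0:u1])[:,::-1]+[u0,v0]
    print(nm,cv2.minAreaRect(ray(c,p,z).astype(np.float32)))
E
```

```text
long ((0.5110238790512085, 0.0938616394996643), (0.16228152811527252, 0.09104879200458527), 11.40110969543457) ((0.5108093023300171, 0.09199362993240356), 0.09021591395139694)
square ((0.5299723744392395, -0.09128294885158539), (0.1261703372001648, 0.12636461853981018), 88.50541687011719) ((0.530476987361908, -0.09155179560184479), 0.08722363412380219)
round ((0.42506176233291626, -0.2793152332305908), (0.13299024105072021, 0.13319630920886993), 88.31676483154297) ((0.42460647225379944, -0.27987682819366455), 0.06844892352819443)
mat ((0.4562877118587494, 0.29385092854499817), (0.11740196496248245, 0.1165405660867691), 0.05671340227127075)
stapler ((0.36657392978668213, 0.010889802128076553), (0.033117856830358505, 0.12966012954711914), 0.9056886434555054)
pur1 ((0.4080233871936798, -0.13617640733718872), 0.030753547325730324)
pur2 ((0.6118309497833252, -0.20384159684181213), 0.0337330624461174)
pack ((0.5114412307739258, 0.09146040678024292), (0.05055684968829155, 0.050289832055568695), 62.618873596191406)
carton ((0.4309132993221283, -0.27808332443237305), (0.0385444350540638, 0.09978551417589188), 5.411028861999512)
```

View pics/crop0.png

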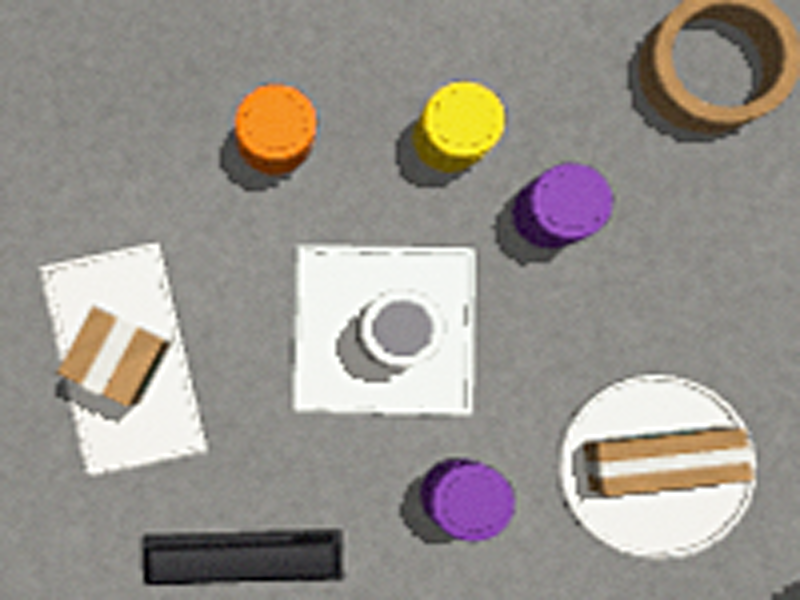

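```bash
cat >> h.py <<'E'
def go(*targets):
    """targets (x,y,z TCP, psi deg of closing axis): shifts in tool axes mm, turn rad about tool z"""
    s=r.sense(); R=np.array(s['ee_rot']); p=np.array(s['tcp_pos']); psi=np.degrees(np.arctan2(R[1,1],R[0,1]))
    print('t',s['time_s'],'tcp',p.round(4),'psi',round(psi,2),'tiltdeg',np.degrees(R[:2,2]).round(2),'q1,q6',np.round(np.array(s['joints'])[[0,5]],1),'w',s['gripper_width'],'F',s['gripper_force'])
    for x,y,z,q in targets:
        a=(psi-q+90)%180-90
        print((R.T@(np.array([x,y,z])-p)*1000).round(1),'turn',round(np.radians(a),3))
E
python3 - <<'E'
from h import *
c=dict(np.load('pics/top0.npz'))
f=lambda a:np.c_[265+np.array(a)[:,0]/4,125+np.array(a)[:,1]/3.75]
L=ray(c,f([(40,267),(160,243),(207,450),(90,475)]),.008);S=ray(c,f([(297,245),(475,247),(472,415),(294,410)]),.008)
for n,q in(('L',L),('S',S)):
    e=np.roll(q,-1,0)-q; print(n,q.mean(0),np.linalg.norm(e,axis=1),np.degrees(np.arctan2(e[:,1],e[:,0])))
print('tub',ray(c,f([(401,328)]),.084)); t=ray(c,f([(401,328)]),.084)[0]
go((t[0],t[1],.20,90),(t[0],t[1],.061,90))
E
```

```text
L [0.51032889 0.09022736] [0.08676622 0.15881209 0.08409276 0.16009683] [ -78.99206737 -168.84890441  101.86346677   12.11015189]
S [ 0.52911151 -0.09303011] [0.12514662 0.12572853 0.1243535  0.12378538] [-91.76644845 177.5464579   87.34146583  -2.09023095]
tub [[ 0.52703259 -0.09738233]]
t 0.1 tcp [ 0.224  -0.583   0.2466] psi 111.01 tiltdeg [-0.04  0.1 ] q1,q6 [-54.2 -14.8] w 0.9992514821494415 F 0.0
[-457.   344.6   47.2] turn 0.367
[-457.   344.3  186.2] turn 0.367
```

{"api": "move_arm", "payload": {
  "series": [
    {"grip": 1,"xyz": [-457,345,47],"angular": [0,0,0.367]},
    {"grip": 1,"xyz": [-457,345,47],"angular": [0,0,0.367]},
    {"grip": 1,"xyz": [-457,345,47],"angular": [0,0,0.367]},
    {"grip": 1,"xyz": [-457,345,47],"angular": [0,0,0.367]},
    {"grip": 1,"xyz": [-457,345,47],"angular": [0,0,0.367]},
    {"grip": 1,"xyz": [-457,345,47],"angular": [0,0,0.367]},
    {"grip": 1,"xyz": [-457,345,47],"angular": [0,0,0.367]},
    {"grip": 1,"xyz": [-457,345,47],"angular": [0,0,0.367]},
    {"grip": 1,"xyz": [-457,345,47],"angular": [0,0,0.367]},
    {"grip": 1,"xyz": [-457,345,47],"angular": [0,0,0.367]}
  ]
}}

```text
time_s: 1.1
tcp_pos: [0.4854, -0.163, 0.2068]
ee_rot: [[-1.0, -0.0, -0.0], [-0.0, 1.0, 0.0], [0.0, 0.0, -1.0]]
wrist_force: [0.5, -0.7, 1.0]
gripper_width: 1.002
gripper_force: 0.0
```

```bash
python3 -c "
from h import *
go((.527,-.0965,.20,90),(.527,-.0965,.061,90))"
```

```text
t 1.1 tcp [ 0.4854 -0.163   0.2068] psi 90.0 tiltdeg [-0.02  0.  ] q1,q6 [ -0.4 -89.6] w 1.002144372988755 F 0.0
[-41.6  66.5   6.8] turn 0.0
[-41.6  66.5 145.8] turn 0.0
```

{"api": "move_arm", "payload": {
  "series": [
    {"grip": 1,"xyz": [-42,66,7],"angular": [0,0,0]},
    {"grip": 1,"xyz": [-42,66,7],"angular": [0,0,0]},
    {"grip": 1,"xyz": [-42,66,50],"angular": [0,0,0]},
    {"grip": 1,"xyz": [-42,66,70],"angular": [0,0,0]},
    {"grip": 1,"xyz": [-42,66,70],"angular": [0,0,0]}
  ]
}}

```text
time_s: 1.6
tcp_pos: [0.5246, -0.0987, 0.1336]
ee_rot: [[-1.0, 0.0, -0.008], [0.0, 1.0, -0.0], [0.008, -0.0, -1.0]]
wrist_force: [0.3, 1.0, -0.2]
gripper_width: 1.004
gripper_force: 0.0
```

```bash
python3 -c "
from h import *
cap('side','side1.png')
go((.527,-.0965,.061,90))"
```

```text
t 1.65 tcp [ 0.5261 -0.099   0.1358] psi 90.01 tiltdeg [-0.22 -0.03] q1,q6 [  6.7 -96.7] w 0.9982363014710535 F 0.0
[-1.2  2.6 74.8] turn 0.0
```

View pics/side1.png

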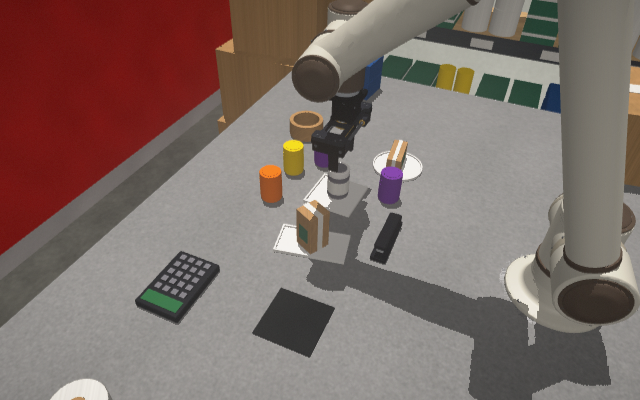

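The gripper stands straight over the tub (tub lid at about 338,168), clear of the neighbours. Descend and grip.

{"api": "move_arm", "payload": {
  "series": [
    {"grip": 1,"xyz": [-1,2,30],"angular": [0,0,0]},
    {"grip": 1,"xyz": [-1,2,60],"angular": [0,0,0]},
    {"grip": 1,"xyz": [-1,2,75],"angular": [0,0,0]},
    {"grip": 1,"xyz": [-1,2,75],"angular": [0,0,0]},
    {"grip": 0,"xyz": [-1,2,75],"angular": [0,0,0]},
    {"grip": 0,"xyz": [-1,2,75],"angular": [0,0,0]},
    {"grip": 0,"xyz": [-1,2,75],"angular": [0,0,0]},
    {"grip": 0,"xyz": [-1,2,75],"angular": [0,0,0]},
    {"grip": 0,"xyz": [-1,2,75],"angular": [0,0,0]},
    {"grip": 0,"xyz": [-1,2,75],"angular": [0,0,0]}
  ]
}}

```text
time_s: 2.65
tcp_pos: [0.5283, -0.0971, 0.0626]
ee_rot: [[-1.0, -0.0, 0.001], [-0.0, 1.0, -0.0], [-0.001, -0.0, -1.0]]
wrist_force: [-0.2, -0.2, 3.8]
gripper_width: 0.615
gripper_force: 30.0
```

{"api": "move_arm", "payload": {
  "series": [
    {"grip": 0,"xyz": [0,0,-20],"angular": [0,0,0]},
    {"grip": 0,"xyz": [0,0,-60],"angular": [0,0,0]},
    {"grip": 0,"xyz": [0,0,-100],"angular": [0,0,0]},
    {"grip": 0,"xyz": [3,20,-132],"angular": [0,0,0]},
    {"grip": 0,"xyz": [8,55,-132],"angular": [0,0,0]},
    {"grip": 0,"xyz": [16,95,-132],"angular": [0,0,0]},
    {"grip": 0,"xyz": [25,138,-132],"angular": [0,0,0]},
    {"grip": 0,"xyz": [33,180,-132],"angular": [0,0,0]},
    {"grip": 0,"xyz": [41,223,-132],"angular": [0,0,0]},
    {"grip": 0,"xyz": [49,266,-132],"angular": [0,0,0]}
  ]
}}

```text
time_s: 3.65
tcp_pos: [0.478, 0.1705, 0.1938]
ee_rot: [[-1.0, 0.0, -0.001], [0.0, 1.0, -0.0], [0.001, -0.0, -1.0]]
wrist_force: [0.8, 0.1, -0.6]
gripper_width: 0.616
gripper_force: 30.0
```

{"api": "move_arm", "payload": {
  "series": [
    {"grip": 0,"xyz": [8,43,0],"angular": [0,0,0]},
    {"grip": 0,"xyz": [16,86,0],"angular": [0,0,0]},
    {"grip": 0,"xyz": [22,115,0],"angular": [0,0,0]},
    {"grip": 0,"xyz": [23,125,30],"angular": [0,0,0]},
    {"grip": 0,"xyz": [23,125,65],"angular": [0,0,0]},
    {"grip": 0,"xyz": [23,125,95],"angular": [0,0,0]},
    {"grip": 0,"xyz": [23,125,112],"angular": [0,0,0]},
    {"grip": 0,"xyz": [23,125,120],"angular": [0,0,0]},
    {"grip": 0,"xyz": [23,125,120],"angular": [0,0,0]}
  ]
}}

```text
time_s: 4.55
tcp_pos: [0.4556, 0.2935, 0.0729]
ee_rot: [[-1.0, 0.0, -0.002], [0.0, 1.0, -0.002], [0.002, -0.002, -1.0]]
wrist_force: [0.1, 0.1, -1.1]
gripper_width: 0.614
gripper_force: 30.0
```

```bash
python3 -c "
from h import *
go((.456,.294,.062,90))"
```

```text
t 4.55 tcp [0.4556 0.2935 0.0729] psi 89.98 tiltdeg [-0.11 -0.12] q1,q6 [  49.9 -139.9] w 0.614046506609452 F 29.99954836908728
[-0.4  0.5 10.9] turn -0.0
```

{"api": "move_arm", "payload": {
  "series": [
    {"grip": 0,"xyz": [0,0,5],"angular": [0,0,0]},
    {"grip": 0,"xyz": [0,0,9],"angular": [0,0,0]},
    {"grip": 0,"xyz": [0,0,11],"angular": [0,0,0]},
    {"grip": 0,"xyz": [0,0,11],"angular": [0,0,0]},
    {"grip": 1,"xyz": [0,0,11],"angular": [0,0,0]},
    {"grip": 1,"xyz": [0,0,11],"angular": [0,0,0]},
    {"grip": 1,"xyz": [0,0,11],"angular": [0,0,0]},
    {"grip": 1,"xyz": [0,0,11],"angular": [0,0,0]},
    {"grip": 1,"xyz": [0,0,-20],"angular": [0,0,0]},
    {"grip": 1,"xyz": [0,0,-70],"angular": [0,0,0]}
  ]
}}

```text
time_s: 5.55
tcp_pos: [0.4545, 0.2924, 0.142]
ee_rot: [[-1.0, 0.001, -0.006], [0.001, 1.0, -0.006], [0.006, -0.006, -1.0]]
wrist_force: [0.1, 1.1, 0.2]
gripper_width: 0.985
gripper_force: 0.0
```

```bash
python3 -c "
from h import *
cap('side','side2.png')
c=cap('top','top2.png')
cv2.imwrite('pics/crop2.png',cv2.resize(c['img'][175:275,190:330],None,fx=5,fy=5,interpolation=cv2.INTER_CUBIC)[:,:,::-1])
for q in (62.6,-27.4): go((.5114,.0915,.20,q),(.5114,.0915,.08,q))"
```

```text
t 5.65 tcp [0.4594 0.297  0.1508] psi 90.1 tiltdeg [0.61 0.53] q1,q6 [  49.9 -139.9] w 0.9924981389137433 F 0.0
[ -52.2 -205.1  -50.5] turn 0.48
[ -50.9 -206.3   69.5] turn 0.48
t 5.65 tcp [0.4594 0.297  0.1508] psi 90.1 tiltdeg [0.61 0.53] q1,q6 [  49.9 -139.9] w 0.9924981389137433 F 0.0
[ -52.2 -205.1  -50.5] turn -1.091
[ -50.9 -206.3   69.5] turn -1.091
```

View pics/crop2.png

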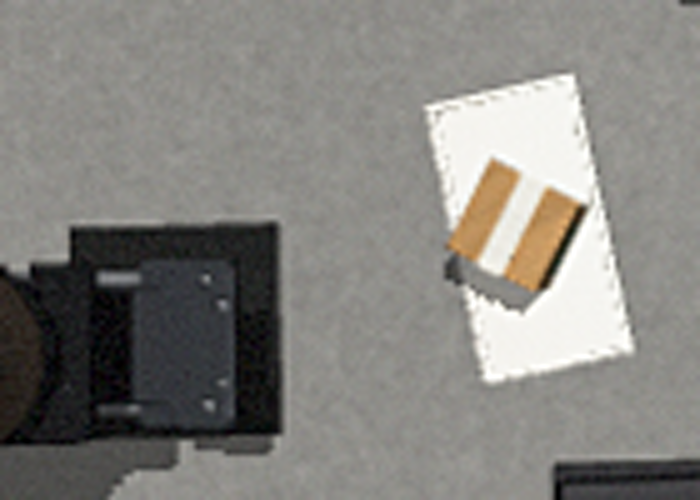

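The tub's released on the mat (gripper hides it); the pack's top is at about (293.5,220.4) in the full picture, edges at 63°, agreeing with before.

{"api": "move_arm", "payload": {
  "series": [
    {"grip": 1,"xyz": [0,0,-40],"angular": [0,0,0]},
    {"grip": 1,"xyz": [-10,-40,-55],"angular": [0,0,0.12]},
    {"grip": 1,"xyz": [-20,-85,-55],"angular": [0,0,0.24]},
    {"grip": 1,"xyz": [-30,-130,-55],"angular": [0,0,0.36]},
    {"grip": 1,"xyz": [-45,-175,-55],"angular": [0,0,0.48]},
    {"grip": 1,"xyz": [-55,-203,-55],"angular": [0,0,0.48]},
    {"grip": 1,"xyz": [-55,-203,-50],"angular": [0,0,0.48]},
    {"grip": 1,"xyz": [-55,-203,-50],"angular": [0,0,0.48]},
    {"grip": 1,"xyz": [-55,-203,-50],"angular": [0,0,0.48]}
  ]
}}

```text
time_s: 6.55
tcp_pos: [0.5109, 0.0915, 0.194]
ee_rot: [[-0.887, 0.461, -0.0], [0.461, 0.887, -0.0], [0.0, -0.0, -1.0]]
wrist_force: [0.3, 0.6, 0.9]
gripper_width: 1.008
gripper_force: 0.0
```

```bash
python3 -c "
from h import *
go((.511,.091,.08,62.8))"
```

```text
t 6.55 tcp [0.5109 0.0915 0.194 ] psi 62.53 tiltdeg [-0.01 -0.  ] q1,q6 [  28.1 -145.6] w 1.0079717455848392 F 0.0
[ -0.4  -0.4 114. ] turn -0.005
```

{"api": "move_arm", "payload": {
  "series": [
    {"grip": 1,"xyz": [0,0,40],"angular": [0,0,0]},
    {"grip": 1,"xyz": [0,0,75],"angular": [0,0,0]},
    {"grip": 1,"xyz": [0,0,105],"angular": [0,0,0]},
    {"grip": 1,"xyz": [0,0,114],"angular": [0,0,0]},
    {"grip": 1,"xyz": [0,0,114],"angular": [0,0,0]},
    {"grip": 0,"xyz": [0,0,114],"angular": [0,0,0]},
    {"grip": 0,"xyz": [0,0,114],"angular": [0,0,0]},
    {"grip": 0,"xyz": [0,0,114],"angular": [0,0,0]},
    {"grip": 0,"xyz": [0,0,114],"angular": [0,0,0]},
    {"grip": 0,"xyz": [0,0,114],"angular": [0,0,0]}
  ]
}}

```text
time_s: 7.55
tcp_pos: [0.5113, 0.091, 0.0807]
ee_rot: [[-0.887, 0.462, 0.001], [0.462, 0.887, 0.001], [-0.001, 0.001, -1.0]]
wrist_force: [-0.9, 0.6, -0.7]
gripper_width: 0.633
gripper_force: 0.0
```

```bash
python3 -c "
from h import *
go((.5295,-.092,.16,88.2))"
```

```text
t 7.55 tcp [0.5113 0.091  0.0807] psi 62.48 tiltdeg [0.06 0.03] q1,q6 [  28.  -145.5] w 0.6332677088235864 F 0.0
[-100.8 -153.8  -79.4] turn -0.449
```

{"api": "move_arm", "payload": {
  "series": [
    {"grip": 0,"xyz": [0,0,0],"angular": [0,0,0]},
    {"grip": 0,"xyz": [0,0,0],"angular": [0,0,0]},
    {"grip": 0,"xyz": [0,0,0],"angular": [0,0,0]},
    {"grip": 0,"xyz": [0,0,-20],"angular": [0,0,0]},
    {"grip": 0,"xyz": [0,0,-50],"angular": [0,0,0]},
    {"grip": 0,"xyz": [-8,-12,-80],"angular": [0,0,0]},
    {"grip": 0,"xyz": [-25,-38,-80],"angular": [0,0,-0.11]},
    {"grip": 0,"xyz": [-45,-68,-80],"angular": [0,0,-0.22]},
    {"grip": 0,"xyz": [-65,-100,-80],"angular": [0,0,-0.33]},
    {"grip": 0,"xyz": [-85,-130,-80],"angular": [0,0,-0.449]}
  ]
}}

```text
time_s: 8.55
tcp_pos: [0.5254, -0.0649, 0.1592]
ee_rot: [[-1.0, 0.027, -0.002], [0.027, 1.0, 0.0], [0.002, 0.0, -1.0]]
wrist_force: [0.2, 0.7, -1.7]
gripper_width: 0.596
gripper_force: 30.0
```

{"api": "move_arm", "payload": {
  "series": [
    {"grip": 0,"xyz": [-26,-14,0],"angular": [0,0,0]},
    {"grip": 0,"xyz": [-26,-14,0],"angular": [0,0,0]},
    {"grip": 0,"xyz": [-26,-14,0],"angular": [0,0,0]}
  ]
}}

```text
time_s: 8.85
tcp_pos: [0.5512, -0.0788, 0.1588]
ee_rot: [[-0.999, 0.033, -0.003], [0.033, 0.999, 0.0], [0.003, 0.0, -1.0]]
wrist_force: [-0.2, -0.8, -1.8]
gripper_width: 0.595
gripper_force: 30.0
```

```bash
python3 -c "
from h import *
go((.5295,-.092,.081,88.2))"
```

```text
t 8.85 tcp [ 0.5512 -0.0788  0.1588] psi 88.11 tiltdeg [-0.16  0.02] q1,q6 [   8.5 -100.4] w 0.5950621775262687 F 29.983879242790863
[ 21.  -14.   77.8] turn -0.002
```

{"api": "move_arm", "payload": {
  "series": [
    {"grip": 0,"xyz": [21,-14,0],"angular": [0,0,0]},
    {"grip": 0,"xyz": [21,-14,25],"angular": [0,0,0]},
    {"grip": 0,"xyz": [21,-14,50],"angular": [0,0,0]},
    {"grip": 0,"xyz": [21,-14,65],"angular": [0,0,0]},
    {"grip": 0,"xyz": [21,-14,72],"angular": [0,0,0]},
    {"grip": 0,"xyz": [21,-14,75],"angular": [0,0,0]},
    {"grip": 0,"xyz": [21,-14,77],"angular": [0,0,0]},
    {"grip": 0,"xyz": [21,-14,78],"angular": [0,0,0]},
    {"grip": 0,"xyz": [21,-14,78],"angular": [0,0,0]}
  ]
}}

```text
time_s: 9.75
tcp_pos: [0.5308, -0.0916, 0.0826]
ee_rot: [[-1.0, 0.031, 0.001], [0.031, 1.0, 0.0], [-0.001, 0.0, -1.0]]
wrist_force: [0.5, 0.2, -1.9]
gripper_width: 0.596
gripper_force: 30.0
```

{"api": "move_arm", "payload": {
  "series": [
    {"grip": 1,"xyz": [0,0,0],"angular": [0,0,0]},
    {"grip": 1,"xyz": [0,0,0],"angular": [0,0,0]},
    {"grip": 1,"xyz": [0,0,0],"angular": [0,0,0]},
    {"grip": 1,"xyz": [0,0,0],"angular": [0,0,0]},
    {"grip": 1,"xyz": [0,0,-20],"angular": [0,0,0]},
    {"grip": 1,"xyz": [0,0,-60],"angular": [0,0,0]},
    {"grip": 1,"xyz": [0,0,-100],"angular": [0,0,0]},
    {"grip": 1,"xyz": [0,0,-110],"angular": [0,0,0]},
    {"grip": 1,"xyz": [0,0,-110],"angular": [0,0,0]}
  ]
}}

```text
time_s: 10.65
tcp_pos: [0.5315, -0.0916, 0.1942]
ee_rot: [[-1.0, 0.031, 0.005], [0.031, 1.0, 0.001], [-0.005, 0.001, -1.0]]
wrist_force: [-0.3, -0.1, -0.2]
gripper_width: 0.997
gripper_force: 0.0
```

```bash
python3 -c "
from h import *
go((.431,-.278,.19,5.4),(.431,-.278,.046,5.4))"
```

```text
t 10.65 tcp [ 0.5315 -0.0916  0.1942] psi 88.21 tiltdeg [0.28 0.03] q1,q6 [  7.5 -99.2] w 0.9967900695987201 F 0.0
[  94.7 -189.4    3.6] turn 1.445
[  95.4 -189.6  147.6] turn 1.445
```

{"api": "move_arm", "payload": {
  "series": [
    {"grip": 1,"xyz": [15,-30,0],"angular": [0,0,0.145]},
    {"grip": 1,"xyz": [32,-64,0],"angular": [0,0,0.29]},
    {"grip": 1,"xyz": [50,-100,0],"angular": [0,0,0.435]},
    {"grip": 1,"xyz": [70,-140,0],"angular": [0,0,0.58]},
    {"grip": 1,"xyz": [85,-170,0],"angular": [0,0,0.725]},
    {"grip": 1,"xyz": [95,-189,0],"angular": [0,0,0.87]},
    {"grip": 1,"xyz": [95,-189,0],"angular": [0,0,1.015]},
    {"grip": 1,"xyz": [95,-189,0],"angular": [0,0,1.16]},
    {"grip": 1,"xyz": [95,-189,0],"angular": [0,0,1.305]},
    {"grip": 1,"xyz": [95,-189,0],"angular": [0,0,1.445]}
  ]
}}

```text
time_s: 11.65
tcp_pos: [0.4284, -0.2773, 0.1899]
ee_rot: [[-0.088, 0.996, -0.004], [0.996, 0.088, 0.002], [0.002, -0.004, -1.0]]
wrist_force: [-0.1, -0.1, -0.5]
gripper_width: 0.997
gripper_force: 0.0
```

{"api": "move_arm", "payload": {
  "series": [
    {"grip": 1,"xyz": [0,0,30],"angular": [0,0,0]},
    {"grip": 1,"xyz": [0,0,50],"angular": [0,0,0]},
    {"grip": 1,"xyz": [0,0,50],"angular": [0,0,0]}
  ]
}}

```text
time_s: 11.95
tcp_pos: [0.4266, -0.2765, 0.1377]
ee_rot: [[-0.093, 0.996, -0.009], [0.996, 0.093, 0.004], [0.004, -0.009, -1.0]]
wrist_force: [-1.4, -0.5, -0.4]
gripper_width: 1.001
gripper_force: 0.0
```

```bash
python3 -c "
from h import *
c=cap('top','top3.png'); cap('side','side3.png')
cv2.imwrite('pics/crop3.png',cv2.resize(c['img'][175:275,195:475],None,fx=2.8,fy=2.8,interpolation=cv2.INTER_CUBIC)[:,:,::-1])
go((.431,-.278,.046,5.4))"
```

```text
t 12.05 tcp [ 0.4291 -0.2776  0.1412] psi 5.43 tiltdeg [-0.15  0.03] q1,q6 [ -14.7 -159.9] w 1.0001915512399302 F 0.0
[-0.7  2.1 95.1] turn 0.0
```

View pics/crop3.png

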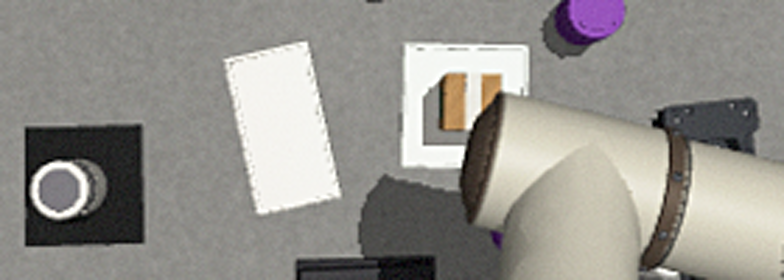

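View pics/side3.png

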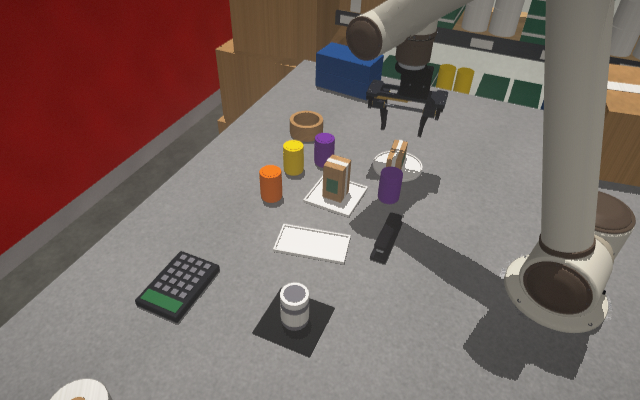

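The tub stands on the mat (side view 295,305), the pack is squared in the square tray, and the open fingers straddle the carton (398,155). The empty long tray can now be measured cleanly.

{"api": "move_arm", "payload": {
  "series": [
    {"grip": 1,"xyz": [0,2,35],"angular": [0,0,0]},
    {"grip": 1,"xyz": [0,2,70],"angular": [0,0,0]},
    {"grip": 1,"xyz": [0,2,90],"angular": [0,0,0]},
    {"grip": 1,"xyz": [0,2,95],"angular": [0,0,0]},
    {"grip": 0,"xyz": [0,2,95],"angular": [0,0,0]},
    {"grip": 0,"xyz": [0,2,95],"angular": [0,0,0]},
    {"grip": 0,"xyz": [0,2,95],"angular": [0,0,0]},
    {"grip": 0,"xyz": [0,2,95],"angular": [0,0,0]},
    {"grip": 0,"xyz": [0,2,95],"angular": [0,0,0]},
    {"grip": 0,"xyz": [0,2,95],"angular": [0,0,0]}
  ]
}}

```text
time_s: 13.05
tcp_pos: [0.4318, -0.2775, 0.0475]
ee_rot: [[-0.094, 0.996, 0.001], [0.996, 0.094, -0.0], [-0.0, 0.001, -1.0]]
wrist_force: [0.3, -0.5, 0.6]
gripper_width: 0.54
gripper_force: 0.0
```

{"api": "move_arm", "payload": {
  "series": [
    {"grip": 0,"xyz": [0,0,0],"angular": [0,0,0]},
    {"grip": 0,"xyz": [0,0,0],"angular": [0,0,0]},
    {"grip": 0,"xyz": [0,0,0],"angular": [0,0,0]}
  ]
}}

```text
time_s: 13.35
tcp_pos: [0.4313, -0.2774, 0.0472]
ee_rot: [[-0.094, 0.996, -0.001], [0.996, 0.094, 0.0], [0.0, -0.001, -1.0]]
wrist_force: [-1.1, 0.8, 2.4]
gripper_width: 0.437
gripper_force: 30.0
```

```bash
python3 - <<'E'
from h import *
c=dict(np.load('pics/top3.npz')); hsv=cv2.cvtColor(c['img'],cv2.COLOR_RGB2HSV)
m=((hsv[...,2]>165)&(hsv[...,1]<60)).astype(np.uint8)
p=np.argwhere(m[185:260,268:325])[:,::-1]+[268,185]
print(cv2.minAreaRect(ray(c,p,.008).astype(np.float32)))
print('tub',ray(c,[(216.4,242.3)],.084))
go((.5105,.09,.046,101.4))
E
```

```text
((0.5113983750343323, 0.09207083284854889), (0.16217868030071259, 0.08762530237436295), 11.51318645477295)
tub [[0.45590033 0.29259543]]
t 13.35 tcp [ 0.4313 -0.2774  0.0472] psi 5.42 tiltdeg [-0.05  0.01] q1,q6 [ -14.6 -160. ] w 0.4365789904074814 F 29.998632799834013
[358.3 113.6   1.2] turn 1.466
```

{"api": "move_arm", "payload": {
  "series": [
    {"grip": 0,"xyz": [0,0,-20],"angular": [0,0,0]},
    {"grip": 0,"xyz": [0,0,-60],"angular": [0,0,0]},
    {"grip": 0,"xyz": [0,0,-100],"angular": [0,0,-0.1]},
    {"grip": 0,"xyz": [15,5,-140],"angular": [0,0,-0.24]},
    {"grip": 0,"xyz": [50,16,-143],"angular": [0,0,-0.38]},
    {"grip": 0,"xyz": [90,29,-143],"angular": [0,0,-0.52]},
    {"grip": 0,"xyz": [130,41,-143],"angular": [0,0,-0.66]},
    {"grip": 0,"xyz": [170,54,-143],"angular": [0,0,-0.8]},
    {"grip": 0,"xyz": [210,67,-143],"angular": [0,0,-0.94]},
    {"grip": 0,"xyz": [250,79,-143],"angular": [0,0,-1.08]}
  ]
}}

```text
time_s: 14.35
tcp_pos: [0.4865, -0.0193, 0.1896]
ee_rot: [[-0.925, 0.381, -0.0], [0.381, 0.925, 0.0], [0.0, 0.0, -1.0]]
wrist_force: [0.6, -0.0, -2.3]
gripper_width: 0.431
gripper_force: 30.0
```

```bash
python3 -c "
from h import *
go((.5113,.0915,.19,101.5))"
```

```text
t 14.35 tcp [ 0.4865 -0.0193  0.1896] psi 67.63 tiltdeg [-0.02  0.02] q1,q6 [  16.9 -129.2] w 0.430618192866999 F 29.994859602302313
[ 19.3 111.9  -0.3] turn -0.591
```

{"api": "move_arm", "payload": {
  "series": [
    {"grip": 0,"xyz": [6,35,0],"angular": [0,0,-0.14]},
    {"grip": 0,"xyz": [12,72,0],"angular": [0,0,-0.28]},
    {"grip": 0,"xyz": [17,100,0],"angular": [0,0,-0.42]},
    {"grip": 0,"xyz": [19,112,0],"angular": [0,0,-0.56]},
    {"grip": 0,"xyz": [19,112,0],"angular": [0,0,-0.591]},
    {"grip": 0,"xyz": [19,112,40],"angular": [0,0,-0.591]},
    {"grip": 0,"xyz": [19,112,80],"angular": [0,0,-0.591]},
    {"grip": 0,"xyz": [19,112,115],"angular": [0,0,-0.591]},
    {"grip": 0,"xyz": [19,112,130],"angular": [0,0,-0.591]},
    {"grip": 0,"xyz": [19,112,130],"angular": [0,0,-0.591]}
  ]
}}

```text
time_s: 15.35
tcp_pos: [0.5103, 0.0887, 0.0571]
ee_rot: [[-0.981, -0.193, -0.006], [-0.193, 0.981, -0.003], [0.007, -0.001, -1.0]]
wrist_force: [-0.2, 1.0, -1.1]
gripper_width: 0.436
gripper_force: 30.0
```

```bash
python3 -c "
from h import *
go((.5113,.0915,.0472,101.5))"
```

```text
t 15.35 tcp [0.5103 0.0887 0.0571] psi 101.12 tiltdeg [-0.37 -0.16] q1,q6 [  27.8 -106.6] w 0.43560254741448756 F 29.99864952173084
[-1.5  2.6  9.9] turn -0.007
```

{"api": "move_arm", "payload": {
  "series": [
    {"grip": 0,"xyz": [0,0,5],"angular": [0,0,0]},
    {"grip": 0,"xyz": [0,0,9],"angular": [0,0,0]},
    {"grip": 0,"xyz": [0,0,12],"angular": [0,0,0]},
    {"grip": 0,"xyz": [0,0,12],"angular": [0,0,0]},
    {"grip": 0,"xyz": [0,0,12],"angular": [0,0,0]}
  ]
}}

```text
time_s: 15.85
tcp_pos: [0.5126, 0.0897, 0.0486]
ee_rot: [[-0.981, -0.194, 0.001], [-0.194, 0.981, 0.0], [-0.001, 0.0, -1.0]]
wrist_force: [0.0, -0.2, -2.6]
gripper_width: 0.436
gripper_force: 30.0
```

{"api": "move_arm", "payload": {
  "series": [
    {"grip": 0,"xyz": [0,1,1.5],"angular": [0,0,0]},
    {"grip": 0,"xyz": [0,1,1.5],"angular": [0,0,0]},
    {"grip": 1,"xyz": [0,1,1.5],"angular": [0,0,0]},
    {"grip": 1,"xyz": [0,1,1.5],"angular": [0,0,0]},
    {"grip": 1,"xyz": [0,1,1.5],"angular": [0,0,0]},
    {"grip": 1,"xyz": [0,1,1.5],"angular": [0,0,0]},
    {"grip": 1,"xyz": [0,0,-25],"angular": [0,0,0]},
    {"grip": 1,"xyz": [0,0,-65],"angular": [0,0,0]},
    {"grip": 1,"xyz": [0,0,-110],"angular": [0,0,0]},
    {"grip": 1,"xyz": [0,0,-130],"angular": [0,0,0]}
  ]
}}

```text
time_s: 16.85
tcp_pos: [0.5141, 0.0901, 0.1823]
ee_rot: [[-0.981, -0.194, 0.007], [-0.194, 0.981, 0.002], [-0.007, 0.001, -1.0]]
wrist_force: [0.6, 0.5, 0.2]
gripper_width: 0.98
gripper_force: 0.0
```

```bash
python3 -c "
from h import *
go((.456,.293,.18,101.5),(.456,.293,.063,101.5))"
```

```text
t 16.85 tcp [0.5141 0.0901 0.1823] psi 101.21 tiltdeg [0.38 0.13] q1,q6 [  27.8 -106.6] w 0.9802779195909844 F 0.0
[ 17.6 210.3   2.4] turn -0.005
[ 18.4 210.2 119.4] turn -0.005
```

{"api": "move_arm", "payload": {
  "series": [
    {"grip": 1,"xyz": [3,35,0],"angular": [0,0,0]},
    {"grip": 1,"xyz": [6,80,0],"angular": [0,0,0]},
    {"grip": 1,"xyz": [10,125,0],"angular": [0,0,0]},
    {"grip": 1,"xyz": [14,170,0],"angular": [0,0,0]},
    {"grip": 1,"xyz": [16,203,0],"angular": [0,0,0]},
    {"grip": 1,"xyz": [16,211,0],"angular": [0,0,0]},
    {"grip": 1,"xyz": [16,211,30],"angular": [0,0,0]},
    {"grip": 1,"xyz": [16,211,30],"angular": [0,0,0]},
    {"grip": 1,"xyz": [16,211,30],"angular": [0,0,0]}
  ]
}}

```text
time_s: 17.75
tcp_pos: [0.4559, 0.2925, 0.1479]
ee_rot: [[-0.981, -0.193, -0.001], [-0.193, 0.981, -0.002], [0.001, -0.001, -1.0]]
wrist_force: [-0.1, 0.8, 0.9]
gripper_width: 0.998
gripper_force: 0.0
```

```bash
python3 -c "
from h import *
go((.456,.293,.063,101.5))
c=cap('top','top4.png')
cv2.imwrite('pics/crop4.png',cv2.resize(c['img'][175:285,190:470],None,fx=2.8,fy=2.8,interpolation=cv2.INTER_CUBIC)[:,:,::-1])"
```

```text
t 17.75 tcp [0.4559 0.2925 0.1479] psi 101.13 tiltdeg [-0.06 -0.1 ] q1,q6 [  49.9 -128.7] w 0.9978022581214482 F 0.0
[-0.3  0.6 84.9] turn -0.006
```

View pics/crop4.png

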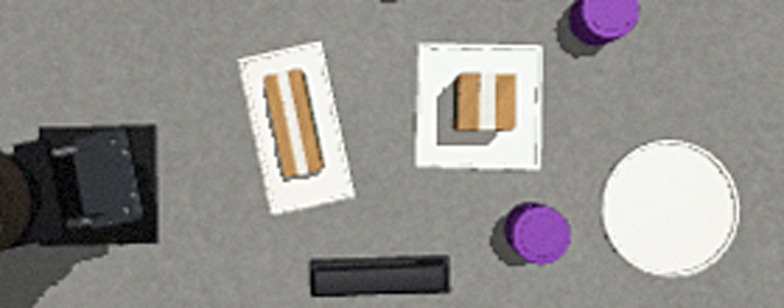

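The carton lies lengthwise in its tray, the pack sits square, and the round tray (circle at crop 671,208) is empty. Grip the tub and check the placed packs numerically.

{"api": "move_arm", "payload": {
  "series": [
    {"grip": 1,"xyz": [0,0,30],"angular": [0,0,0]},
    {"grip": 1,"xyz": [0,0,60],"angular": [0,0,0]},
    {"grip": 1,"xyz": [0,0,80],"angular": [0,0,0]},
    {"grip": 1,"xyz": [0,0,85],"angular": [0,0,0]},
    {"grip": 0,"xyz": [0,0,85],"angular": [0,0,0]},
    {"grip": 0,"xyz": [0,0,85],"angular": [0,0,0]},
    {"grip": 0,"xyz": [0,0,85],"angular": [0,0,0]},
    {"grip": 0,"xyz": [0,0,85],"angular": [0,0,0]},
    {"grip": 0,"xyz": [0,0,85],"angular": [0,0,0]},
    {"grip": 0,"xyz": [0,0,85],"angular": [0,0,0]}
  ]
}}

```text
time_s: 18.8
tcp_pos: [0.4561, 0.2938, 0.0637]
ee_rot: [[-0.981, -0.194, 0.001], [-0.194, 0.981, 0.001], [-0.001, 0.001, -1.0]]
wrist_force: [-0.9, 1.7, 2.2]
gripper_width: 0.607
gripper_force: 30.0
```

```bash
python3 - <<'E'
from h import *
c=dict(np.load('pics/top4.npz')); hsv=cv2.cvtColor(c['img'],cv2.COLOR_RGB2HSV)
w=((hsv[...,2]>165)&(hsv[...,1]<60)); b=(hsv[...,1]>70)&(hsv[...,2]>90)
def rect(m,u0,u1,v0,v1,z):
    p=np.argwhere(m[v0:v1,u0:u1])[:,::-1]+[u0,v0]; return cv2.minAreaRect(ray(c,p,z).astype(np.float32))
print('round',rect(w,400,460,220,278,.008)); print('square',rect(w,335,388,186,240,.008)); print('pack',rect(b,345,380,195,225,.104)); print('long',rect(w,268,322,185,256,.008)); print('carton',rect(b,275,310,195,245,.054))
go((.426,-.279,.2,101.5))
E
```

```text
round ((0.4250412881374359, -0.2793146073818207), (0.1329902559518814, 0.13323728740215302), 88.31678771972656)
square ((0.5299339890480042, -0.09126293659210205), (0.1262083500623703, 0.12677006423473358), 88.50543212890625)
pack ((0.530163049697876, -0.08984024822711945), (0.051021646708250046, 0.051171235740184784), 88.76341247558594)
long ((0.5113983750343323, 0.09207083284854889), (0.16217868030071259, 0.08762530237436295), 11.51318645477295)
carton ((0.5153954029083252, 0.09121239185333252), (0.09858929365873337, 0.03840959817171097), 11.108945846557617)
t 18.8 tcp [0.4561 0.2938 0.0637] psi 101.18 tiltdeg [0.05 0.04] q1,q6 [  49.9 -128.8] w 0.6070628953597205 F 29.987230123369955
[ 140.4 -556.  -136.8] turn -0.006
```

{"api": "move_arm", "payload": {
  "series": [
    {"grip": 0,"xyz": [0,0,-20],"angular": [0,0,0]},
    {"grip": 0,"xyz": [0,0,-60],"angular": [0,0,0]},
    {"grip": 0,"xyz": [0,0,-100],"angular": [0,0,0]},
    {"grip": 0,"xyz": [4,-15,-135],"angular": [0,0,0]},
    {"grip": 0,"xyz": [12,-50,-137],"angular": [0,0,0]},
    {"grip": 0,"xyz": [23,-92,-137],"angular": [0,0,0]},
    {"grip": 0,"xyz": [34,-135,-137],"angular": [0,0,0]},
    {"grip": 0,"xyz": [45,-178,-137],"angular": [0,0,0]},
    {"grip": 0,"xyz": [56,-221,-137],"angular": [0,0,0]},
    {"grip": 0,"xyz": [67,-264,-137],"angular": [0,0,0]}
  ]
}}

```text
time_s: 19.8
tcp_pos: [0.4403, 0.0198, 0.2]
ee_rot: [[-0.981, -0.194, -0.0], [-0.194, 0.981, 0.0], [0.0, 0.0, -1.0]]
wrist_force: [0.7, -0.0, -0.7]
gripper_width: 0.616
gripper_force: 30.0
```

{"api": "move_arm", "payload": {
  "series": [
    {"grip": 0,"xyz": [11,-43,0],"angular": [0,0,0]},
    {"grip": 0,"xyz": [22,-86,0],"angular": [0,0,0]},
    {"grip": 0,"xyz": [33,-129,0],"angular": [0,0,0]},
    {"grip": 0,"xyz": [44,-172,0],"angular": [0,0,0]},
    {"grip": 0,"xyz": [55,-215,0],"angular": [0,0,0]},
    {"grip": 0,"xyz": [66,-258,0],"angular": [0,0,0]},
    {"grip": 0,"xyz": [72,-284,0],"angular": [0,0,0]},
    {"grip": 0,"xyz": [73,-291,0],"angular": [0,0,0]},
    {"grip": 0,"xyz": [73,-291,0],"angular": [0,0,0]},
    {"grip": 0,"xyz": [73,-291,0],"angular": [0,0,0]}
  ]
}}

```text
time_s: 20.8
tcp_pos: [0.4256, -0.2773, 0.1998]
ee_rot: [[-0.981, -0.194, -0.001], [-0.194, 0.981, 0.001], [0.001, 0.001, -1.0]]
wrist_force: [0.1, 0.2, -1.2]
gripper_width: 0.61
gripper_force: 30.0
```

```bash
python3 -c "
from h import *
go((.425,-.2795,.0637,101.5))"
```

```text
t 20.8 tcp [ 0.4256 -0.2773  0.1998] psi 101.18 tiltdeg [-0.04  0.04] q1,q6 [-14.8 -64. ] w 0.6104965891009353 F 29.986633003136376
[  1.   -2.2 136.1] turn -0.006
```

{"api": "move_arm", "payload": {
  "series": [
    {"grip": 0,"xyz": [1,-2,30],"angular": [0,0,0]},
    {"grip": 0,"xyz": [1,-2,70],"angular": [0,0,0]},
    {"grip": 0,"xyz": [1,-2,105],"angular": [0,0,0]},
    {"grip": 0,"xyz": [1,-2,122],"angular": [0,0,0]},
    {"grip": 0,"xyz": [1,-2,128],"angular": [0,0,0]},
    {"grip": 0,"xyz": [1,-2,132],"angular": [0,0,0]},
    {"grip": 0,"xyz": [1,-2,134],"angular": [0,0,0]},
    {"grip": 0,"xyz": [1,-2,136],"angular": [0,0,0]},
    {"grip": 0,"xyz": [1,-2,136],"angular": [0,0,0]},
    {"grip": 0,"xyz": [1,-2,136],"angular": [0,0,0]}
  ]
}}

```text
time_s: 21.8
tcp_pos: [0.4256, -0.2804, 0.0647]
ee_rot: [[-0.981, -0.194, 0.001], [-0.194, 0.981, -0.0], [-0.001, -0.001, -1.0]]
wrist_force: [-0.3, -0.0, -1.0]
gripper_width: 0.614
gripper_force: 30.0
```

{"api": "move_arm", "payload": {
  "series": [
    {"grip": 1,"xyz": [0,0,0],"angular": [0,0,0]},
    {"grip": 1,"xyz": [0,0,0],"angular": [0,0,0]},
    {"grip": 1,"xyz": [0,0,0],"angular": [0,0,0]},
    {"grip": 1,"xyz": [0,0,0],"angular": [0,0,0]},
    {"grip": 1,"xyz": [0,0,-20],"angular": [0,0,0]},
    {"grip": 1,"xyz": [0,0,-60],"angular": [0,0,0]},
    {"grip": 1,"xyz": [0,0,-110],"angular": [0,0,0]},
    {"grip": 1,"xyz": [0,0,-150],"angular": [0,0,0]},
    {"grip": 1,"xyz": [0,-50,-150],"angular": [0,0,0]},
    {"grip": 1,"xyz": [0,-100,-150],"angular": [0,0,0]}
  ]
}}

```text
time_s: 22.8
tcp_pos: [0.446, -0.379, 0.2172]
ee_rot: [[-0.98, -0.197, 0.005], [-0.197, 0.98, -0.002], [-0.005, -0.003, -1.0]]
wrist_force: [1.6, 0.9, -0.8]
gripper_width: 0.998
gripper_force: 0.0
```

{"api": "move_arm", "payload": {
  "series": [
    {"grip": 1,"xyz": [0,-40,0],"angular": [0,0,0]},
    {"grip": 1,"xyz": [0,-80,0],"angular": [0,0,0]},
    {"grip": 1,"xyz": [0,-120,0],"angular": [0,0,0]},
    {"grip": 1,"xyz": [0,-140,0],"angular": [0,0,0]},
    {"grip": 1,"xyz": [0,-140,0],"angular": [0,0,0]},
    {"grip": 1,"xyz": [0,-140,0],"angular": [0,0,0]}
  ]
}}

```text
time_s: 23.4
tcp_pos: [0.4713, -0.5156, 0.2132]
ee_rot: [[-0.981, -0.193, -0.001], [-0.193, 0.981, 0.001], [0.001, 0.001, -1.0]]
wrist_force: [0.2, -0.4, 0.2]
gripper_width: 0.992
gripper_force: 0.0
```

```bash
python3 -c "
from h import *
c=cap('top','top5.png'); cap('side','side5.png')
cv2.imwrite('pics/crop5.png',cv2.resize(c['img'][125:285,190:470],None,fx=2.8,fy=2.8,interpolation=cv2.INTER_CUBIC)[:,:,::-1])
go()"
```

```text
t 23.5 tcp [ 0.4716 -0.5148  0.2142] psi 101.2 tiltdeg [-0.02  0.02] q1,q6 [-34.3 -44.5] w 0.9990634846986758 F 0.0
```

View pics/crop5.png

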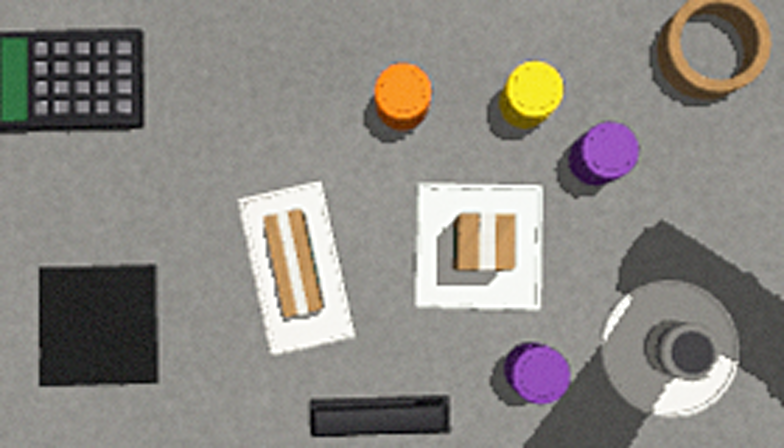

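View pics/side5.png

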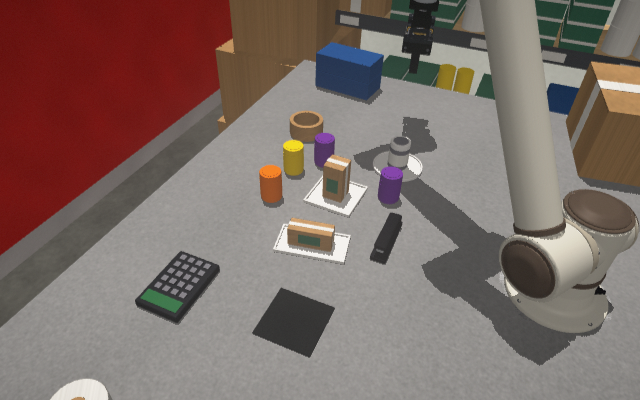

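All three packs are centred in their own trays: the tub's lid at crop (692,351) works out to about 4 mm from the round tray's middle. The mat is empty and the bystanders haven't moved.

```bash
python3 -c "
from h import *
print('tub',ray(dict(np.load('pics/top5.npz')),[(437.1,250.4)],.084))
print(r.finish_job())"
```

```text
tub [[ 0.42585749 -0.2801037 ]]
the job is handed in; nothing more can be done
None
```

I handed the job in at about 23.5 s: each pack stands in its own tray, about 4 mm or less from the middle by the last pictures, the mat is empty and the bystanders look unmoved; no verdict came back.

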